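# Right the toppled menu slate on the breakfast table

## Task

The little menu slate on the breakfast table has fallen over. Tip it back up onto its wooden foot where it lies, without lifting it clear of the table while it is tilted; once it stands, bring it upright to the yellow mat and set it down without dropping it, its foot wholly on the mat near the middle and the slate parallel to the mat's long edges. Leave the juice bottle, jam jar and cup where they are.

Things in the scene. Friction and masses are not known exactly. Their poses are not given: they have to be found in the camera images.
- stand: inverted-T menu stand, loose, 0.4 kg: pale wood foot 120 (x) x 150 (y) x 22 mm (z); black slate with brown rim, 12 (x) x 80 (y) x 130 mm tall, on the foot's middle; faces alike. Origin: centre of the foot's underside, z up the slate. Starts toppled on the slate's top edge and the +x edge of the foot's top face: slate slopes down 22 degrees outward, the foot's -x edge is raised, about 120 mm up.
- corner_a (a point): point on the underside of the stand's foot, at its corner (60, 75, 0) of the stand frame (mm)
- corner_b (a point): point on the underside of the stand's foot, at its corner (60, -75, 0) of the stand frame (mm)
- corner_c (a point): point on the underside of the stand's foot, at its corner (-60, 75, 0) of the stand frame (mm)
- corner_d (a point): point on the underside of the stand's foot, at its corner (-60, -75, 0) of the stand frame (mm)
- mat: yellow rectangular paper mat lying flat, 160 (its x) x 240 mm (its y, the long way), 1 mm thin. Origin: its centre on the table; z up.
- basket: round dark wicker basket of wrapped biscuits with a white rim, fixed, 175 mm across, contents up to 95 mm high. Origin: centre of its underside.
- juice: orange juice bottle with green label and white cap, standing loose, 66 mm diameter, 180 mm high. Origin: centre of its underside.
- jam: amber jam jar with brass lid, standing loose, 68 mm diameter, 80 mm high. Origin: centre of its underside.
- cup: white mug, standing loose, 80 mm diameter, 75 mm high, handle at its +y. Origin: centre of its underside.

How it is judged (in metres and radians):
On the way:
1. the stand is upright, its foot flat on the table (angle between stand's own z axis and vertical below 0.1 rad and height (world z) of stand below 0.006 m), for 0.3 s.
At the end, for the whole second after the job is handed in: the stand is upright within 0.06 rad and at rest with its foot on the mat: its centre within 25 mm of the mat's centre across the mat and within 45 mm along it, the slate parallel to the mat's long edges within 0.2 rad (either way round) (angle between stand's own z axis and vertical below 0.06 rad and height (world z) of stand between -0.005 and 0.005 m and x of stand in the frame of mat between -0.025 and 0.025 m and y of stand in the frame of mat between -0.045 and 0.045 m and angle between the y axis of stand and the y axis of mat, either way round below 0.2 rad and linear speed of stand below 0.01 m/s and angular speed of stand below 0.05 rad/s); the robot touches nothing.
It fails at once if the stand is lifted clear of the table while tilted (all four corners of its underside more than 30 mm up, tilt over 0.4 rad) (height (world z) of each of corner_a, corner_b, corner_c, corner_d above 0.03 m and angle between stand's own z axis and vertical above 0.4 rad).
It fails at once if the upright stand is dropped or flung (faster than 1 m/s) (linear speed of stand above 1 m/s and angle between stand's own z axis and vertical below 0.4 rad).
It fails at once if the juice bottle is moved more than 30 mm or knocked over (distance of juice from where it was at the start of the episode above 0.03 m or angle between juice's own z axis and vertical above 0.3 rad).
It fails at once if the jam jar is moved more than 30 mm or knocked over (distance of jam from where it was at the start of the episode above 0.03 m or angle between jam's own z axis and vertical above 0.3 rad).
It fails at once if the cup is moved more than 30 mm or knocked over (distance of cup from where it was at the start of the episode above 0.03 m or angle between cup's own z axis and vertical above 0.3 rad).
It also fails if it takes over 61 s, if anything falls off the work surface, if the arm or the gripper's body presses on something with over 40 N, if the wrist force passes 120 N, or if a joint passes its speed limit or range.

## Robot

A 6-joint arm with a two-finger parallel gripper is mounted at the origin on the work surface. World frame = base frame: x ahead of the robot, y to its left, z up, the work surface at z = 0. Lengths are in mm, angles in rad, forces in N, time in s.
With the tool pointing down it reaches from about 425 to 950 mm from the base axis. Payload 14.7 kg.
Tool frame: the origin (TCP) lies on the mounting face of the last link; the fingertips stand 173 mm ahead of it and the grasp point (between the pads) lies 155 mm ahead of it (arm.pinch_z is the z of the grasp point in the tool frame, in mm); z points along the fingers, y is the direction in which the jaws open and shut (so a half turn about z gives the same grasp; the last joint's range is limited). The gripper opens to 85 mm and grips with 20 to 120 N. Pads are 22 mm wide; open, the fingers measure 114 mm over their backs; the gripper's body (76 mm by 85 mm) begins 54 mm behind the grasp point. The pads swing forward as they close: fully open they stand 13 mm farther back than shut.
Start: joints at [1.301, 0.48, 1.596, -0, 1.065, -0.047], TCP at [143.601, 633.934, 404.697] pointing down, gripper open.
Joint ranges: [-2.75, 2.75], [-0.82, 2.05], [0.23, 2.67], [-1.56, 4.7], [0.09, 2.69], [-2.92, 2.92]. Speed limits (rad/s): [1.89, 1.89, 2.39, 3.01, 3.01, 3.01].

## Interface

Orientations are given as a unit quaternion [w, x, y, z].
In Python, from station import telemetry, cams, order, arm gives the robot as it stands.
- The arm moves only by the tool carry_out, never from a script. Its argument "plan" is a list that holds one entry, the list of rows, each a list of 7 numbers: the shift along the tool's x, y, z in cm, then the turn, a rotation vector about the tool's x, y, z in degrees, then the gripper's target within -1 to 1 (fully open at 1, half-way at 0, shut at -1). A call has exactly 10 rows; each row shifts and turns the commanded pose from where the row before left it, along the tool's axes as they then stand; what a row does not reach is not made up. A row lasts 1/12 s, in which the tool goes at most 41.7 mm and 7.16 degrees, less where a joint would pass 70% of its speed; a pose out of reach is approached as far as the arm can. A call is refused whole if a number of a shift passes 4.17 or a number of a turn 7.16, either way. A call with a gripper value outside its range is refused whole. The fingers move at their own pace and stop on an object; the grip force is fixed at half the most. Time passes only in rows, so rows that do not move let the fingers close, or fill a call up. It gives the time, the measured TCP pose, the force and the opening at its end, in the units of the state.
- telemetry.get_obs(): the state, without advancing time (a new reading comes with each control period).
- cams.grab_frame(name): name is "scene" or "top" or "wrist"; returns a dict with "pixels" (480x640x3 uint8, red, green, blue), "range_z" (480x640 float32, mm along the optical axis (not along the pixel's ray), 0 where there is no reading), "fx", "fy", "cx", "cy" (pixels), "extrinsics" (4x4, takes a point from world to camera coordinates). Camera axes: x right, y up, looking along -z (the intrinsics and any distortion apply to the point x, -y, -z); pixel columns grow to the right and rows downward; lengths in mm; the calibration is good to about 2 mm. A picture is of the moment at which its call begins.
- order.sign_off(): hands the job in, once; it reports no verdict.
The state is a dict: "time": time; "q": joint angles; "qd": joint speeds; "tau": joint torques, N m; "eef_pos": TCP position; "eef_rot": TCP orientation; "ft_force": force on the tool from outside, world axes, zero at the start; "moment": the same for the moment, N m; "opening": finger opening in mm.
Only numpy, scipy, OpenCV 4.12 (cv2) and the standard library are available. Lean on these libraries where they do the work, as an engineer would, in place of code of your own. Each camera call takes 0.05 s, during which the arm holds its last target. There are 200 camera calls.

## Working session

There is one attempt and no reset: what is moved stays moved. The work goes in short steps, Python scripts to look and compute and a tool call to move; the robot and the scene stay as the last step left them, time stands still between calls to the robot, and variables do not carry over. Pictures are saved under pics/ and viewed, about 8 in all and at most 12, crops included, and the job is handed in when it is done.

Besides the shell and the picture viewer there is one more tool, called after "Emit:" as name(argument=value, ...) on one line, values as JSON. carry_out: Moves the arm, as the interface text tells. Its arguments: {"type":"object","properties":{"plan":{"type":"array"}},"required":["plan"]}

```bash
mkdir -p pics; ls; cat > h.py <<'E'
import numpy as np, cv2
from station import telemetry, cams, order, arm
def grab(n,save=None):
    f=cams.grab_frame(n)
    if save: cv2.imwrite('pics/'+save,f['pixels'][:,:,::-1])
    return f
def cloud(f):
    z=f['range_z'].astype(float); v,u=np.mgrid[0:480,0:640]
    c=np.stack([(u-f['cx'])/f['fx']*z,-(v-f['cy'])/f['fy']*z,-z,np.ones_like(z)],-1)
    w=c@np.linalg.inv(f['extrinsics']).T
    w=w[...,:3]; w[z==0]=np.nan
    return w
E
python3 - <<'E'
from h import *
a=grab('top'); b=grab('scene')
im=np.hstack([cv2.resize(a['pixels'],(400,300)),cv2.resize(b['pixels'],(400,300))])
cv2.imwrite('pics/scene1.png',b['pixels'][:,:,::-1]); cv2.imwrite('pics/top1.png',a['pixels'][:,:,::-1])
w=cloud(a); np.save('top1.npy',w)
print(a['extrinsics'].round(3),a['fx'],[k for k in a])
for v in range(20,480,40):print([tuple(np.nan_to_num(w[v,u],nan=-1).round().astype(int).tolist()) for u in range(40,640,80)])
print(telemetry.get_obs())
E
```

```text
pics
[[ 1.310000e-01 -9.910000e-01  2.000000e-03 -5.372800e+01]
 [ 9.700000e-01  1.290000e-01  2.070000e-01 -6.142010e+02]
 [-2.060000e-01 -2.500000e-02  9.780000e-01 -1.035387e+03]
 [ 0.000000e+00  0.000000e+00  0.000000e+00  1.000000e+00]] 497.1462328622538 ['pixels', 'range_z', 'fx', 'fy', 'cx', 'cy', 'extrinsics']
[(1604, 1348, -754), (1649, 1007, -754), (1692, 665, -749), (1732, 324, -742), (1783, -16, -749), (1831, -357, -753), (1881, -700, -757), (1922, -1040, -751)]
[(1415, 1298, -749), (1463, 968, -756), (1504, 631, -750), (1545, 296, -742), (1593, -37, -748), (1642, -373, -756), (1683, -706, -749), (1734, -1046, -758)]
[(1236, 1253, -749), (926, 558, 2), (1327, 601, -756), (1364, 269, -743), (1413, -58, -752), (1451, -385, -741), (1501, -716, -753), (1540, -1042, -745)]
[(796, 730, 1), (820, 533, 6), (849, 342, -1), (875, 148, -2), (900, -47, 0), (925, -241, 1), (1322, -724, -751), (1366, -1048, -752)]
[(695, 703, 3), (720, 513, 2), (747, 324, -2), (747, 124, 75), (797, -58, 0), (824, -250, -3), (848, -441, 1), (873, -632, 1)]
[(599, 681, -1), (624, 493, 1), (648, 305, 2), 
[... 807 characters left out ...]
00, -2), (215, -470, 0), (238, -640, 1)]
{'time': 0.1, 'q': array([ 1.30141553e+00,  4.80751377e-01,  1.59680745e+00, -1.92425641e-05,
        1.06513174e+00, -4.65576076e-02]), 'qd': array([-0.00015258, -0.00188059, -0.00156052, -0.00013012, -0.00076362,
       -0.00157479]), 'tau': array([ 1.28297590e-03, -9.52244210e+01, -4.31042004e+01, -3.11495342e-04,
        5.22428658e-03, -9.91741132e-06]), 'eef_pos': array([143.54542533, 633.75914617, 404.14926551]), 'eef_rot': array([-7.80477638e-05,  1.11176601e-01,  9.93800514e-01, -5.43442748e-04]), 'ft_force': array([-0.06236733,  0.72677626, -0.06400153]), 'moment': array([ 0.00410785, -0.00627525,  0.05141507]), 'opening': 85.48553300464283}
```

View pics/top1.png

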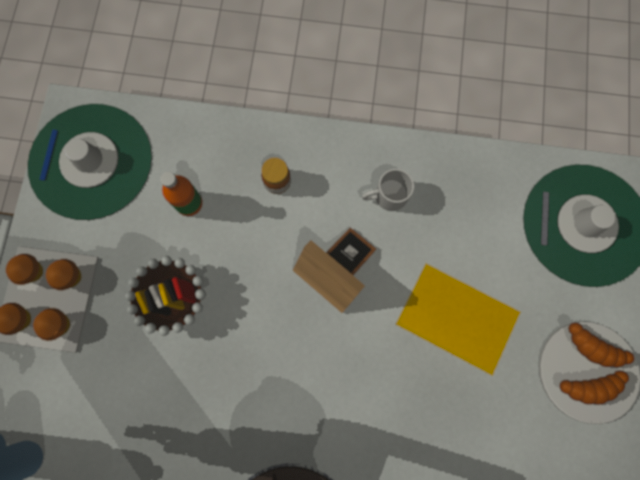

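View pics/scene1.png

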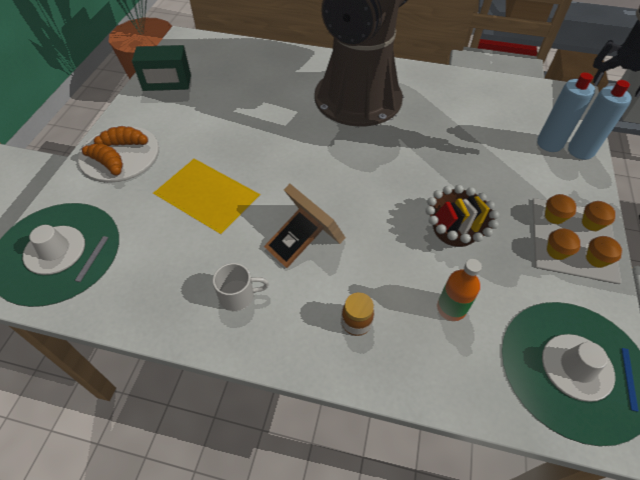

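```bash
cat >> h.py <<'E'
from scipy.spatial.transform import Rotation as R, Slerp
def rot(o): q=np.asarray(o['eef_rot']); return R.from_quat(q[[1,2,3,0]])
def frame(z,y):
    y=np.array(y,float); z=np.array(z,float); z/=np.linalg.norm(z); y-=y@z*z; y/=np.linalg.norm(y)
    return R.from_matrix(np.stack([np.cross(y,z),y,z],1))
def rows(poses,p,r,grip,nd=2):
    """poses: list of (pos mm, R); prints rows of local deltas from p,r, rounded, tracking rounding"""
    out=[]
    for P,Q in poses:
        d=r.inv().apply(np.asarray(P)-p)/10; t=(r.inv()*Q).as_rotvec(degrees=True)
        d=d.round(nd); t=t.round(1); out.append([float(x) for x in (*d,*t,grip)])
        p=p+r.apply(d*10); r=r*R.from_rotvec(t,degrees=True)
    for i in range(0,len(out),10): print(str(out[i:i+10]).replace(' ','').replace('.0,',',').replace('-0,','0,'))
    a=np.array(out); print('max',abs(a[:,:3]).max(),abs(a[:,3:6]).max(),'end',p.round(1)); return p,r
def line(p,r,P,Q,n):
    s=Slerp([0,1],R.concatenate([r,Q])); return [(p+(np.asarray(P)-p)*k/n, s(k/n)) for k in range(1,n+1)]
E
python3 - <<'E'
from h import *
w=np.load('top1.npy')
az=np.radians(-33.4); d=np.array([np.cos(az),np.sin(az),0]); up=np.array([0,0,1.]); t=np.radians(22)
zs=d*np.cos(t)-up*np.sin(t); xs=-(up*np.cos(t)+d*np.sin(t)); ys=np.cross(zs,xs)
p=w[220:318,285:380].reshape(-1,3); p=p[~np.isnan(p[:,0])&(p[:,2]>5)]
c0=np.array([540.8,-6,78]); q=p-c0; k=abs(q@zs)<8; 
X,Y=q[k]@xs,q[k]@ys; print('ys',ys,np.percentile(X,[0,1,99,100]),np.percentile(Y,[0,1,50,99,100]))
r=cv2.minAreaRect(np.stack([X,Y],1).astype(np.float32)); print(r)
for lo in range(-50,70,15):
    m=(X>lo)&(X<lo+15); print(lo,m.sum(),Y[m].min(),Y[m].max())
E
```

```text
ys [5.50480740e-01 8.34847863e-01 2.77555756e-17] [-47.68881803 -46.17270054  74.58598151  77.96009084] [-73.67881544 -72.37869404   0.77824073  74.96155872  76.26413347]
((15.07928466796875, 1.3045654296875), (150.01370239257812, 125.57626342773438), 89.92823791503906)
-50 388 -73.39382229977785 76.11369063573122
-35 253 -73.45650287624849 76.0780186026699
-20 245 -73.66375683771778 76.05990245124086
-5 230 -72.66958341549126 76.17274338082521
10 233 -73.6788154353404 75.89285747234283
25 225 -72.92005527047333 76.07024685720494
40 213 -73.50544384368344 76.26413346651128
55 202 -73.21618663556836 75.68027905535374
```

```bash
cat >> h.py <<'E'
az=np.radians(-33.4); d=np.array([np.cos(az),np.sin(az),0]); up=np.array([0,0,1.]); t0=np.radians(22)
zs=d*np.cos(t0)-up*np.sin(t0); xs=-(up*np.cos(t0)+d*np.sin(t0)); ys=np.cross(zs,xs)
O0=np.array([540.8,-6,78])+14*xs+1.3*ys
G0=O0+11*zs-42*xs        # grasp point on the foot
Q0=frame(xs,zs); T0=G0-154.7*xs
PIV=O0+60*xs+22*zs
E
python3 - <<'E'
from h import *
o=telemetry.get_obs(); print('O',O0,'G',G0,'T',T0,'PIV',PIV)
rows(line(o['eef_pos'],rot(o),T0-110*xs,Q0,30),o['eef_pos'],rot(o),1)
E
```

```text
O [537.13727177  -2.02770577  65.01942604] G [558.78696341 -16.30304719  99.8404754 ] T [607.16776624 -48.20430887 243.2758177 ] PIV [535.40216504  -0.88361368   1.14704971]
[[-2.14,-1.92,0.2,0.5,0.7,3.6,1.0],[-2.26,-1.79,0.19,0.5,0.7,3.7,1.0],[-2.36,-1.63,0.17,0.5,0.7,3.6,1.0],[-2.47,-1.48,0.16,0.5,0.7,3.6,1.0],[-2.56,-1.32,0.14,0.4,0.8,3.7,1.0],[-2.64,-1.15,0.11,0.5,0.7,3.6,1.0],[-2.71,-0.98,0.09,0.5,0.7,3.6,1.0],[-2.77,-0.81,0.06,0.5,0.7,3.7,1.0],[-2.81,-0.63,0.04,0.5,0.7,3.6,1.0],[-2.85,-0.45,0,0.5,0.7,3.7,1.0]]
[[-2.87,-0.27,-0.02,0.5,0.7,3.6,1.0],[-2.88,-0.08,-0.06,0.4,0.7,3.6,1.0],[-2.88,0.09,-0.1,0.5,0.7,3.7,1.0],[-2.87,0.28,-0.13,0.5,0.7,3.6,1.0],[-2.84,0.46,-0.17,0.5,0.7,3.6,1.0],[-2.8,0.63,-0.21,0.5,0.7,3.7,1.0],[-2.76,0.81,-0.25,0.5,0.7,3.6,1.0],[-2.69,0.98,-0.29,0.5,0.8,3.6,1.0],[-2.63,1.15,-0.34,0.5,0.7,3.7,1.0],[-2.54,1.3,-0.38,0.5,0.7,3.6,1.0]]
[[-2.45,1.47,-0.42,0.4,0.7,3.6,1.0],[-2.35,1.6,-0.46,0.5,0.7,3.7,1.0],[-2.23,1.76,-0.51,0.5,0.7,3.6,1.0],[-2.11,1.88,-0.54,0.5,0.7,3.7,1.0],[-1.98,2.01,-0.59,0.5,0.7,3.6,1.0],[-1.84,2.13,-0.63,0.5,0.7,3.6,1.0],[-1.7,2.23,-0.67,0.5,0.7,3.7,1.0],[-1.54,2.33,-0.72,0.5,0.7,3.6,1.0],[-1.38,2.42,-0.75,0.4,0.8,3.6,1.0],[-1.22,2.49,-0.78,0.5,0.7,3.7,1.0]]
max 2.88 3.7 end [641.6 -70.9 345.3]
```

Emit:
carry_out(plan=[[[-2.1, -1.9, 0.2, 0.5, 0.7, 3.6, 1], [-2.3, -1.8, 0.2, 0.5, 0.7, 3.7, 1], [-2.4, -1.6, 0.2, 0.5, 0.7, 3.6, 1], [-2.5, -1.5, 0.2, 0.5, 0.7, 3.6, 1], [-2.6, -1.3, 0.1, 0.4, 0.8, 3.7, 1], [-2.6, -1.2, 0.1, 0.5, 0.7, 3.6, 1], [-2.7, -1, 0.1, 0.5, 0.7, 3.6, 1], [-2.8, -0.8, 0.1, 0.5, 0.7, 3.7, 1], [-2.8, -0.6, 0, 0.5, 0.7, 3.6, 1], [-2.8, -0.4, 0, 0.5, 0.7, 3.7, 1]]])

```text
time: 0.93
eef_pos: [310.9, 398.2, 384.2]
eef_rot: [-0.066, 0.417, 0.906, -0.035]
ft_force: [1.4, 0.5, -0.4]
opening: 85.3
```

Emit:
carry_out(plan=[[[-2.9, -0.3, 0, 0.5, 0.7, 3.6, 1], [-2.9, -0.1, -0.1, 0.4, 0.7, 3.6, 1], [-2.9, 0.1, -0.1, 0.5, 0.7, 3.7, 1], [-2.9, 0.3, -0.1, 0.5, 0.7, 3.6, 1], [-2.8, 0.5, -0.2, 0.5, 0.7, 3.6, 1], [-2.8, 0.6, -0.2, 0.5, 0.7, 3.7, 1], [-2.8, 0.8, -0.2, 0.5, 0.7, 3.6, 1], [-2.7, 1, -0.3, 0.5, 0.8, 3.6, 1], [-2.6, 1.1, -0.3, 0.5, 0.7, 3.7, 1], [-2.5, 1.3, -0.4, 0.5, 0.7, 3.6, 1]]])

```text
time: 1.77
eef_pos: [476.7, 162.9, 363.9]
eef_rot: [-0.124, 0.676, 0.723, -0.066]
ft_force: [0.3, 1.0, -0.4]
opening: 85.5
```

Emit:
carry_out(plan=[[[-2.4, 1.5, -0.4, 0.4, 0.7, 3.6, 1], [-2.3, 1.6, -0.5, 0.5, 0.7, 3.7, 1], [-2.2, 1.8, -0.5, 0.5, 0.7, 3.6, 1], [-2.1, 1.9, -0.5, 0.5, 0.7, 3.7, 1], [-2, 2, -0.6, 0.5, 0.7, 3.6, 1], [-1.8, 2.1, -0.6, 0.5, 0.7, 3.6, 1], [-1.7, 2.2, -0.7, 0.5, 0.7, 3.7, 1], [-1.5, 2.3, -0.7, 0.5, 0.7, 3.6, 1], [-1.4, 2.4, -0.8, 0.4, 0.8, 3.6, 1], [-1.2, 2.5, -0.8, 0.5, 0.7, 3.7, 1]]])

```text
time: 2.6
eef_pos: [643.0, -69.8, 344.5]
eef_rot: [-0.169, 0.865, 0.464, -0.09]
ft_force: [0.8, 0.5, 0.5]
opening: 85.4
```

```bash
python3 - <<'E'
from h import *
f=grab('wrist','w1.png')
o=telemetry.get_obs(); r=rot(o);print(o['time'],o['q'].round(2),o['eef_pos'],T0-110*xs,(r.inv()*Q0).as_rotvec(degrees=True))
rows(line(o['eef_pos'],r,T0,Q0,10),o['eef_pos'],r,1)
E
```

```text
2.65 [-0.2   0.64  1.5   0.15  1.36  0.33] [645.40127895 -73.77112125 343.87291561] [641.56911279 -70.88781749 345.2660417 ] [ 0.07952987 -0.19462707 -0.61789829]
[[0,-0.05,1.1,0,0,-0.1,1.0],[0,-0.05,1.11,0,0,0,1.0],[0,-0.05,1.1,0,-0.1,-0.1,1.0],[0,-0.05,1.11,0,0,0,1.0],[0,-0.06,1.1,0,0,-0.1,1.0],[0,-0.05,1.11,0,0,-0.1,1.0],[0,-0.05,1.1,0.1,0,0,1.0],[0,-0.05,1.11,0,-0.1,-0.1,1.0],[0,-0.05,1.1,0,0,-0.1,1.0],[0.01,-0.05,1.11,0,0,0,1.0]]
max 1.11 0.1 end [607.2 -48.2 243.3]
```

View pics/w1.png

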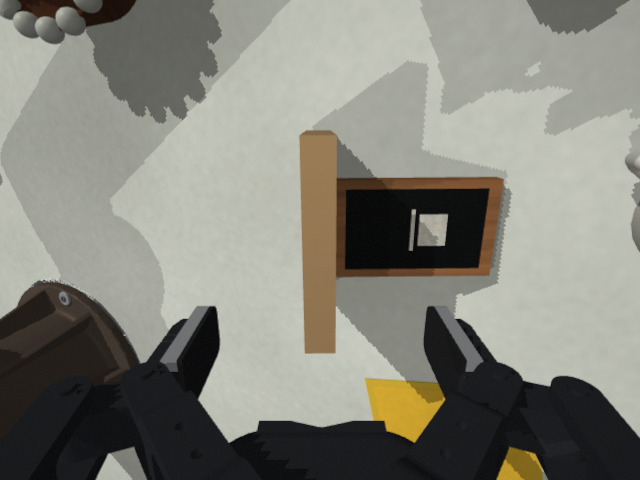

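Emit:
carry_out(plan=[[[0, -0.05, 1.1, 0, 0, -0.1, 1], [0, -0.05, 1.1, 0, 0, 0, 1], [0, -0.05, 1.1, 0, -0.1, -0.1, 1], [0, -0.05, 1.1, 0, 0, 0, 1], [0, -0.05, 1.1, 0, 0, -0.1, 1], [0, -0.05, 1.1, 0, 0, -0.1, 1], [0, -0.05, 1.1, 0, 0, 0, 1], [0, -0.05, 1.1, 0, -0.1, -0.1, 1], [0, -0.05, 1.1, 0, 0, -0.1, 1], [0, -0.05, 1.1, 0, 0, 0, 1]]])

```text
time: 3.48
eef_pos: [603.8, -42.9, 243.8]
eef_rot: [-0.168, 0.862, 0.47, -0.09]
ft_force: [-0.2, 0.4, 0.1]
opening: 85.5
```

Emit:
carry_out(plan=[[[0, 0, 0, 0, 0, 0, 0.5], [0, 0, 0, 0, 0, 0, 0], [0, 0, 0, 0, 0, 0, -0.3], [0, 0, 0, 0, 0, 0, -0.6], [0, 0, 0, 0, 0, 0, -1], [0, 0, 0, 0, 0, 0, -1], [0, 0, 0, 0, 0, 0, -1], [0, 0, 0, 0, 0, 0, -1], [0, 0, 0, 0, 0, 0, -1], [0, 0, 0, 0, 0, 0, -1]]])

```text
time: 4.32
eef_pos: [604.6, -43.3, 245.1]
eef_rot: [-0.168, 0.862, 0.47, -0.09]
ft_force: [4.1, -1.4, 4.8]
opening: 21.2
```

```bash
python3 - <<'E'
from h import *
o=telemetry.get_obs(); r=rot(o);print(o['time'],o['q'].round(2),o['eef_pos']-T0,(r.inv()*Q0).as_rotvec(degrees=True),o['ft_force'],o['opening'])
# tip about the pivot edge; pivot switches from top-face edge A to underside edge B at 22 deg
xs_,zs_=xs,zs
A=PIV; ax=np.cross(d,up)
poses=[];p,Q=T0,Q0
def turn(p,Q,c,deg):
    k=R.from_rotvec(ax*np.radians(deg)); return c+k.apply(p-c),k*Q
B0=O0+60*xs
B=PIV+R.from_rotvec(ax*np.radians(22)).apply(B0-PIV)
# stand tilt: z elev -22 -> foot vertical at 22deg; then edge face flat, then pivot B up to 112
print('A',A,'B',B)
n=0
for i in range(30):
    n+=3
    if n<=22: p2,Q2=turn(T0,Q0,A,n)
    else:
        a,b=turn(T0,Q0,A,22); p2,Q2=turn(a,b,B,n-22)
    poses.append((p2,Q2))
    if n%15==0: print(n,p2.round(),np.hypot(p2[0],p2[1]).round())
rows(poses,T0,Q0,-1)
E
```

```text
4.3167 [-0.17  0.7   1.67  0.17  1.12  0.3 ] [-2.57621895  4.88643918  1.78045653] [0.06957727 0.08649826 0.58828477] [ 4.10915387 -1.41831675  4.7980929 ] 21.15146701871283
A [535.40216504  -0.88361368   1.14704971] B [517.03551204  11.2269626    1.14704971]
15 [552. -12. 257.] 553.0
30 [496.  25. 257.] 497.0
45 [442.  61. 242.] 446.0
60 [392.  93. 210.] 403.0
75 [351. 120. 164.] 371.0
90 [322. 140. 108.] 351.0
[[0,-1.34,0.09,-3,0,0,-1.0],[0,-1.34,0.1,-3,0,0,-1.0],[0,-1.35,0.09,-3,0,0,-1.0],[0,-1.34,0.09,-3,0,0,-1.0],[0,-1.34,0.09,-3,0,0,-1.0],[0,-1.34,0.1,-3,0,0,-1.0],[0,-1.34,0.09,-3,0,0,-1.0],[0,-1.35,0.02,-3,0,0,-1.0],[0,-1.34,-0.03,-3,0,0,-1.0],[0,-1.35,-0.02,-3,0,0,-1.0]]
[[0,-1.34,-0.02,-3,0,0,-1.0],[0,-1.35,-0.02,-3,0,0,-1.0],[0,-1.34,-0.03,-3,0,0,-1.0],[0,-1.35,-0.02,-3,0,0,-1.0],[0,-1.34,-0.02,-3,0,0,-1.0],[0,-1.35,-0.02,-3,0,0,-1.0],[0,-1.34,-0.03,-3,0,0,-1.0],[0,-1.35,-0.02,-3,0,0,-1.0],[0,-1.34,-0.02,-3,0,0,-1.0],[0,-1.35,-0.02,-3,0,0,-1.0]]
[[0,-1.34,-0.03,-3,0,0,-1.0],[0,-1.35,-0.02,-3,0,0,-1.0],[0,-1.34,-0.02,-3,0,0,-1.0],[0,-1.35,-0.02,-3,0,0,-1.0],[0,-1.34,-0.03,-3,0,0,-1.0],[0,-1.35,-0.02,-3,0,0,-1.0],[0,-1.34,-0.02,-3,0,0,-1.0],[0,-1.35,-0.02,-3,0,0,-1.0],[0,-1.34,-0.03,-3,0,0,-1.0],[0,-1.35,-0.02,-3,0,0,-1.0]]
max 1.35 3.0 end [321.7 140.  107.5]
```

Emit:
carry_out(plan=[[[0, -1.34, -0.1, -3, 0, 0, -1], [0, -1.34, 0.09, -3, 0, 0, -1], [0, -1.34, 0.09, -3, 0, 0, -1], [0, -1.34, 0.09, -3, 0, 0, -1], [0, -1.34, 0.09, -3, 0, 0, -1], [0, -1.34, 0.09, -3, 0, 0, -1], [0, -1.34, 0.09, -3, 0, 0, -1], [0, -1.34, 0.02, -3, 0, 0, -1], [0, -1.34, -0.03, -3, 0, 0, -1], [0, -1.34, -0.02, -3, 0, 0, -1]]])

```text
time: 5.15
eef_pos: [492.3, 28.6, 260.1]
eef_rot: [0.061, 0.876, 0.477, 0.035]
ft_force: [0.2, -0.3, -4.4]
opening: 21.0
```

```bash
python3 - <<'E'
from h import *
f=grab('scene','s2.png')
cv2.imwrite('pics/s2c.png',cv2.resize(f['pixels'][120:330,170:450,::-1],None,fx=2.5,fy=2.5))
o=telemetry.get_obs(); print(o['time'],o['q'].round(2),o['eef_pos'],o['ft_force'],o['moment'],o['opening'],rot(o).as_matrix()[:,2]@d)
E
```

```text
5.2 [ 0.03  0.46  2.14 -0.19  0.43  0.77] [489.72974701  29.50064531 259.57687049] [-5.12071788  2.0628293  -5.67615173] [0.2666076  0.45828993 0.02507174] 20.991869656898427 0.1419903472986721
```

View pics/s2c.png

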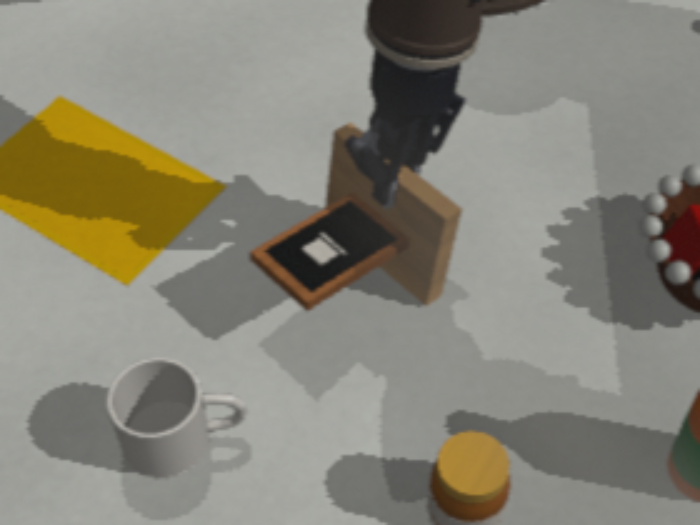

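```bash
python3 - <<'E'
from h import *
o=telemetry.get_obs(); p,r=o['eef_pos'],rot(o); ax=np.cross(d,up); B=np.array([517,11.2,1.1])
P=[]
for i in range(1,21):
    k=R.from_rotvec(ax*np.radians(1.9*i)); P.append((B+k.apply(p-B)+np.array([4.5*i,0,0]),k*r))
rows(P,p,r,-1); print(np.degrees(np.arcsin(r.as_matrix()[:,2]@d)))
E
```

```text
[[0.25,-0.49,0.05,-1.9,0,0,-1.0],[0.25,-0.49,0.07,-1.9,0,0,-1.0],[0.26,-0.5,0.08,-1.9,-0.1,0,-1.0],[0.25,-0.49,0.09,-1.9,0,0,-1.0],[0.25,-0.5,0.1,-1.9,0,0,-1.0],[0.25,-0.51,0.12,-1.9,0,0,-1.0],[0.26,-0.5,0.13,-1.9,0,0,-1.0],[0.25,-0.52,0.13,-1.9,0,0,-1.0],[0.25,-0.51,0.15,-1.9,-0.1,0,-1.0],[0.25,-0.52,0.17,-1.9,0,0,-1.0]]
[[0.26,-0.53,0.17,-1.9,0,0,-1.0],[0.25,-0.53,0.18,-1.9,0,-0.1,-1.0],[0.25,-0.54,0.2,-1.9,0,0,-1.0],[0.25,-0.55,0.2,-1.9,-0.1,0,-1.0],[0.26,-0.55,0.21,-1.9,0,0,-1.0],[0.25,-0.56,0.23,-1.9,0,0,-1.0],[0.25,-0.57,0.24,-1.9,0,0,-1.0],[0.26,-0.58,0.24,-1.9,0,0,-1.0],[0.25,-0.58,0.25,-1.9,-0.1,0,-1.0],[0.25,-0.59,0.27,-1.9,0,0,-1.0]]
max 0.59 1.9 end [452.7 113.2 184.6]
8.163035475422086
```

Emit:
carry_out(plan=[[[0.25, -0.49, 0.05, -1.9, 0, 0, -1], [0.25, -0.49, 0.07, -1.9, 0, 0, -1], [0.25, -0.5, 0.08, -1.9, 0, 0, -1], [0.25, -0.5, 0.09, -1.9, 0, 0, -1], [0.25, -0.5, 0.1, -1.9, 0, 0, -1], [0.25, -0.5, 0.12, -1.9, 0, 0, -1], [0.25, -0.5, 0.13, -1.9, 0, 0, -1], [0.25, -0.52, 0.13, -1.9, 0, 0, -1], [0.25, -0.51, 0.15, -1.9, -0.1, 0, -1], [0.25, -0.52, 0.17, -1.9, 0, 0, -1]]])

```text
time: 6.03
eef_pos: [469.9, 71.8, 236.5]
eef_rot: [0.203, 0.855, 0.465, 0.109]
ft_force: [-5.6, -2.3, 5.9]
opening: 21.2
```

```bash
python3 - <<'E'
from h import *
o=telemetry.get_obs(); M=rot(o).as_matrix(); print(o['time'],o['q'].round(2),o['qd'].round(2),o['eef_pos'],o['ft_force'],o['opening'],np.degrees(np.arcsin(M[:,2]@d)),M[2,0])
E
```

```text
6.0333 [ 0.22  0.5   2.28 -1.5   0.33  2.24] [ 0.25  0.14  0.17 -1.78  0.28  2.01] [469.85482966  71.7605733  236.52649542] [-5.5546262  -2.31239765  5.92148283] 21.162375997559593 26.641032921841852 -0.001378412672440349
```

Emit:
carry_out(plan=[[[0, 0.5, 0.05, 0, 0, 0, -1], [0, 0.9, 0.4, 0, 0, 0, -1], [0, 0.9, 0.45, 0, 0, 0, -1], [0, 0.9, 0.45, 0, 0, 0, -1], [0, 0.9, 0.45, 0, 0, 0, -1], [0, 0.9, 0.45, 0, 0, 0, -1], [0, 0.9, 0.45, 0, 0, 0, -1], [0, 0.9, 0.45, 0, 0, 0, -1], [0, 0.9, 0.45, 0, 0, 0, -1], [0, 0, 0, 0, 0, 0, -1]]])

```text
time: 6.87
eef_pos: [542.7, 24.8, 238.5]
eef_rot: [0.202, 0.855, 0.465, 0.109]
ft_force: [0.3, -0.3, -3.5]
opening: 21.3
```

```bash
python3 - <<'E'
from h import *
o=telemetry.get_obs(); M=rot(o).as_matrix(); print(o['time'],o['q'].round(2),o['qd'].round(2),o['eef_pos'],o['ft_force'],o['opening'],np.degrees(np.arcsin(M[:,2]@d)),M[2,0])
f=grab('scene','s3.png')
cv2.imwrite('pics/s3c.png',cv2.resize(f['pixels'][120:330,170:450,::-1],None,fx=2.5,fy=2.5))
E
```

```text
6.8667 [ 0.09  0.54  2.15 -1.29  0.29  1.89] [ 0.02 -0.01  0.04 -0.05 -0.    0.08] [542.73011952  24.76678673 238.4981516 ] [ 0.32794127 -0.28772711 -3.51312863] 21.25330578533269 26.54391671577694 -0.0015400879696069458
```

View pics/s3c.png

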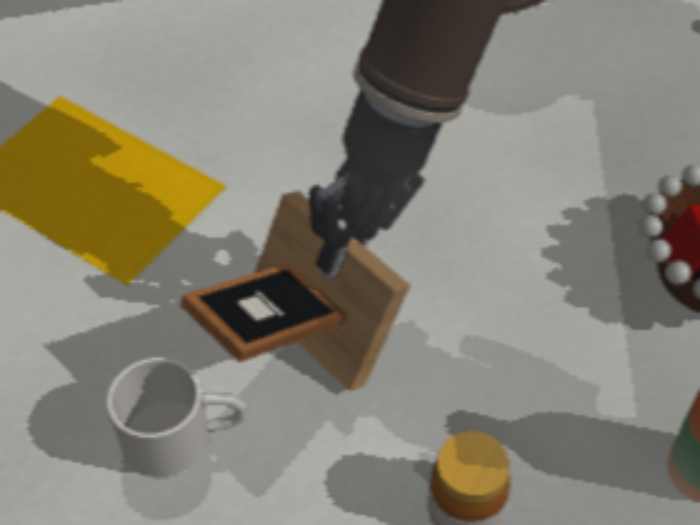

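Emit:
carry_out(plan=[[[0, 0, 0, 0, 0, 0, -0.45], [0, 0, 0, 0, 0, 0, -0.4], [0, 0, 0, 0, 0, 0, -0.35], [0, 0, 0, 0, 0, 0, -0.3], [0, 0, 0, 0, 0, 0, -0.25], [0, 0, 0, 0, 0, 0, -0.2], [0, 0, 0, 0, 0, 0, -0.15], [0, 0, 0, 0, 0, 0, -0.1], [0, 0, 0, 0, 0, 0, -0.05], [0, 0, 0, 0, 0, 0, 0]]])

```text
time: 7.75
eef_pos: [541.4, 25.9, 238.6]
eef_rot: [0.202, 0.855, 0.465, 0.109]
ft_force: [0.1, 0.9, -1.0]
opening: 42.6
```

```bash
python3 - <<'E'
from h import *
o=telemetry.get_obs(); M=rot(o).as_matrix(); print(o['time'],o['q'].round(2),o['eef_pos'],o['ft_force'],o['opening'])
f=grab('wrist','w4.png'); g=grab('top'); w=cloud(g)
# foot underside plane from the top view near the grasp
hsv=cv2.cvtColor(g['pixels'],cv2.COLOR_RGB2HSV)
m=(w[...,2]>15)&(w[...,2]<125)&(hsv[...,0]>8)&(hsv[...,0]<20)&(hsv[...,1]>60)&(hsv[...,1]<170)&(abs(w[...,0]-580)<100)&(abs(w[...,1])<130)
q=w[m];rng=np.random.default_rng(0);best=0
for _ in range(400):
    a=q[rng.choice(len(q),3,False)]; n=np.cross(a[1]-a[0],a[2]-a[0]); n/=np.linalg.norm(n)+1e-9
    k=abs((q-a[0])@n)<4
    if k.sum()>best: best=k.sum();N=n
print(best,len(q),N*np.sign(N[2]),q.min(0),q.max(0))
E
```

```text
7.75 [ 0.09  0.54  2.15 -1.3   0.29  1.9 ] [541.43675618  25.87831898 238.63973047] [ 0.07952376  0.92600319 -0.97474577] 42.62643236439759
844 1449 [ 0.69589979 -0.46143252  0.55027585] [ 539.57848884 -115.00330763   15.88989006] [679.96785467  57.96718155 124.87833206]
```

View pics/w4.png

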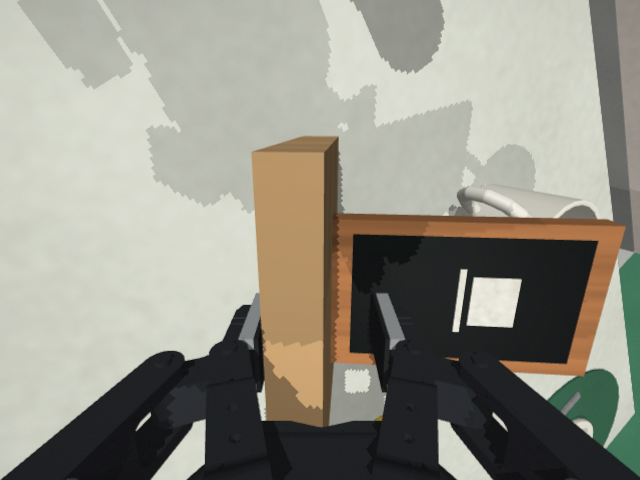

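```bash
cat > low.py <<'E'
from h import *
import sys
B=np.array([630,-33,0.]); f0,f1,e0,e1,h0,h1,z0,z1,n=map(float,sys.argv[1:10]); g=float(sys.argv[10]); n=int(n)
o=telemetry.get_obs(); p,r=o['eef_pos'],rot(o)
print(o['time'],o['q'].round(2),p.round(1),o['ft_force'].round(1),o['opening'])
P=[]
for i in range(1,n+1):
    s=i/n; f,e=np.radians(f0+(f1-f0)*s),np.radians(e0+(e1-e0)*s); h=h0+(h1-h0)*s; z=z0+(z1-z0)*s
    zt=d*np.sin(e)-up*np.cos(e); yt=d*np.cos(e)+up*np.sin(e)
    P.append((B-120*np.cos(f)*d+120*np.sin(f)*up-z*zt+h*yt,frame(zt,yt)))
rows(P,p,r,g)
E
python3 low.py 55 35 26.5 23 25.3 28 143 152 10 0.15
```

```text
7.85 [ 0.09  0.54  2.15 -1.3   0.29  1.9 ] [541.4  25.9 238.6] [ 0.5  0.5 -0.2] 43.01545942138517
[[-0.04,-0.67,-0.07,0.4,-0.2,0.5,0.15],[0,-0.3,0.01,0.3,0,0,0.15],[0,-0.29,0.03,0.4,0,0,0.15],[0,-0.28,0.05,0.3,0,0,0.15],[0,-0.28,0.06,0.4,0,0,0.15],[0,-0.27,0.08,0.3,0,0,0.15],[0,-0.27,0.09,0.4,0,0,0.15],[0,-0.26,0.11,0.3,0,0,0.15],[0,-0.25,0.13,0.4,0,0,0.15],[0,-0.24,0.14,0.3,0,0,0.15]]
max 0.67 0.5 end [519.8  39.6 219.7]
```

Emit:
carry_out(plan=[[[0, -0.4, 0, 0.4, -0.2, 0.4, 0.02], [0, -0.4, 0, 0.3, 0, 0, 0.04], [0, -0.3, 0.03, 0.4, 0, 0, 0.06], [0, -0.3, 0.05, 0.3, 0, 0, 0.08], [0, -0.3, 0.06, 0.4, 0, 0, 0.1], [0, -0.3, 0.08, 0.3, 0, 0, 0.12], [0, -0.3, 0.1, 0.4, 0, 0, 0.14], [0, -0.3, 0.1, 0.3, 0, 0, 0.15], [0, -0.25, 0.13, 0.4, 0, 0, 0.15], [0, -0.25, 0.14, 0.3, 0, 0, 0.15]]])

```text
time: 8.68
eef_pos: [520.2, 39.8, 219.0]
eef_rot: [0.175, 0.863, 0.465, 0.094]
ft_force: [-0.9, 0.0, -0.6]
opening: 49.1
```

```bash
python3 low.py 33 14 23 20 28 28 152 160 10 0.15; python3 - <<'E'
from h import *
f=grab('scene','s5.png')
cv2.imwrite('pics/s5c.png',cv2.resize(f['pixels'][120:330,170:450,::-1],None,fx=2.5,fy=2.5))
E
```

```text
8.6833 [ 0.11  0.56  2.18 -1.24  0.27  1.88] [520.2  39.8 219. ] [-0.9  0.  -0.6] 49.093886480732365
[[-0.03,-0.58,0.32,0.3,0,0.1,0.15],[0,-0.24,0.18,0.3,0,0,0.15],[0,-0.23,0.18,0.3,0,0,0.15],[0,-0.21,0.2,0.3,0,0,0.15],[0,-0.21,0.21,0.3,0,0,0.15],[0,-0.19,0.22,0.3,0,0,0.15],[0,-0.18,0.24,0.3,0,0,0.15],[0,-0.18,0.24,0.3,0,0,0.15],[0,-0.15,0.25,0.3,0,0,0.15],[0,-0.15,0.26,0.3,0,0,0.15]]
max 0.58 0.3 end [509.1  46.8 188.9]
```

View pics/s5c.png

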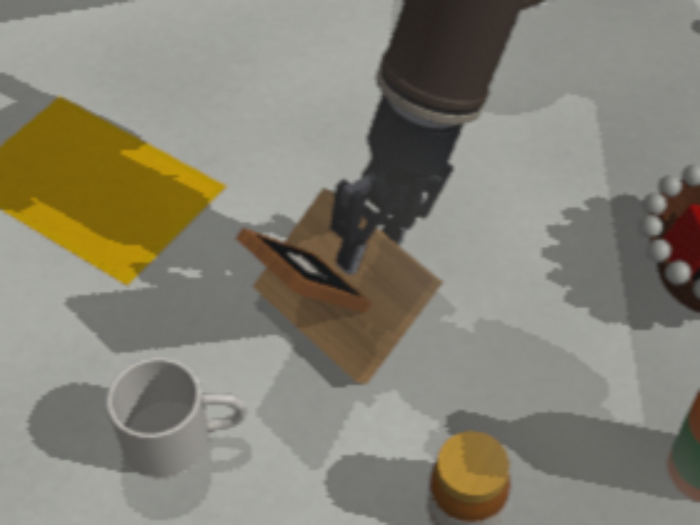

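Emit:
carry_out(plan=[[[0, -0.4, 0.25, 0.3, 0, 0.1, 0.15], [0, -0.3, 0.25, 0.3, 0, 0, 0.15], [0, -0.25, 0.2, 0.3, 0, 0, 0.15], [0, -0.2, 0.2, 0.3, 0, 0, 0.15], [0, -0.2, 0.2, 0.3, 0, 0, 0.15], [0, -0.2, 0.2, 0.3, 0, 0, 0.15], [0, -0.2, 0.25, 0.3, 0, 0, 0.15], [0, -0.2, 0.25, 0.3, 0, 0, 0.15], [0, -0.15, 0.25, 0.3, 0, 0, 0.15], [0, -0.15, 0.25, 0.3, 0, 0, 0.15]]])

```text
time: 9.57
eef_pos: [509.6, 46.9, 190.2]
eef_rot: [0.153, 0.867, 0.467, 0.083]
ft_force: [-19.9, 9.8, 38.8]
opening: 49.6
```

```bash
python3 low.py 12 8 20 20 28 28 160 164 10 0.15; python3 - <<'E'
from h import *
f=grab('scene','s6.png')
cv2.imwrite('pics/s6c.png',cv2.resize(f['pixels'][120:330,170:450,::-1],None,fx=2.5,fy=2.5))
E
```

```text
9.5667 [ 0.12  0.61  2.19 -1.28  0.23  1.95] [509.6  46.9 190.2] [-19.9   9.8  38.8] 49.58434256361032
[[-0.04,-0.35,0.49,0.1,0,0,0.15],[0,-0.04,0.03,0,0,0,0.15],[0,-0.05,0.03,0,0,0,0.15],[0,-0.04,0.04,0,0,0,0.15],[0,-0.04,0.03,0,0,0,0.15],[0,-0.04,0.03,0,0,0,0.15],[0,-0.04,0.03,0,0,0,0.15],[0,-0.04,0.04,0,0,0,0.15],[0,-0.04,0.03,0,0,0,0.15],[0,-0.04,0.03,0,0,0,0.15]]
max 0.49 0.1 end [506.   48.8 180.4]
```

View pics/s6c.png

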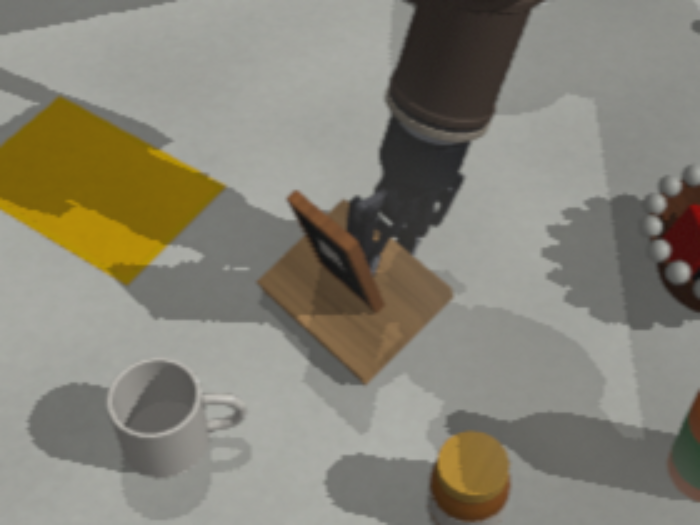

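Emit:
carry_out(plan=[[[0, -0.2, -0.35, 0, 0, 0, 0.15], [0, -0.4, -0.15, 0, 0, 0, 0.15], [0, -0.4, -0.15, 0, 0, 0, 0.15], [0, -0.4, -0.15, 0, 0, 0, 0.15], [0, -0.4, -0.15, 0, 0, 0, 0.15], [0, -0.4, -0.15, 0, 0, 0, 0.15], [0, -0.4, -0.15, 0, 0, 0, 0.15], [0, -0.4, -0.15, 0, 0, 0, 0.15], [0, -0.4, -0.2, 0, 0, 0, 0.15], [0, 0, 0, 0, 0, 0, 0.15]]])

```text
time: 10.45
eef_pos: [477.7, 67.6, 192.7]
eef_rot: [0.153, 0.867, 0.467, 0.082]
ft_force: [-4.0, 2.6, 4.3]
opening: 49.3
```

```bash
python3 - <<'E'
from h import *
o=telemetry.get_obs(); print(o['time'],o['q'].round(2),o['eef_pos'],o['ft_force'])
f=grab('scene','s7.png')
cv2.imwrite('pics/s7c.png',cv2.resize(f['pixels'][120:330,170:450,::-1],None,fx=2.5,fy=2.5))
E
```

```text
10.45 [ 0.17  0.59  2.25 -1.39  0.24  2.11] [477.72172781  67.6120548  192.69544436] [-4.0296642   2.5759684   4.30802765]
```

View pics/s7c.png

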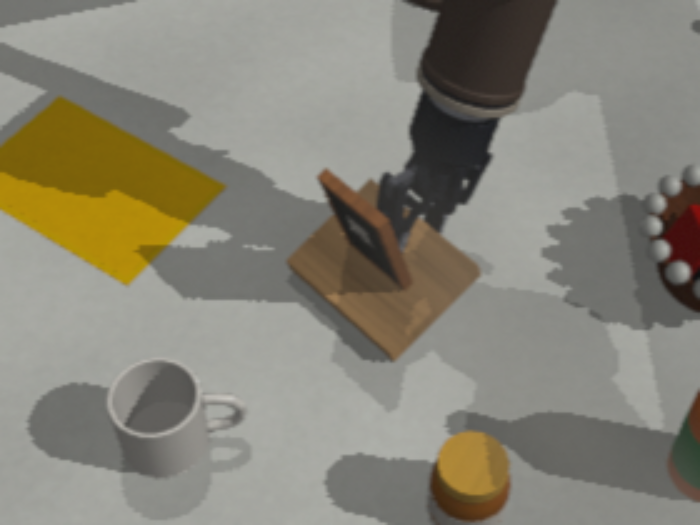

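Emit:
carry_out(plan=[[[0, -0.1, 0, 0, 0, 0, 0.2], [0, -0.1, 0, 0, 0, 0, 0.25], [0, -0.1, 0, 0, 0, 0, 0.3], [0, -0.1, 0, 0, 0, 0, 0.35], [0, -0.1, 0, 0, 0, 0, 0.4], [0, -0.1, 0, 0, 0, 0, 0.45], [0, -0.1, 0, 0, 0, 0, 0.5], [0, -0.1, 0, 0, 0, 0, 0.55], [0, -0.1, 0, 0, 0, 0, 0.6], [0, 0, 0, 0, 0, 0, 0.6]]])

```text
time: 11.33
eef_pos: [471.5, 71.9, 189.7]
eef_rot: [0.153, 0.867, 0.467, 0.082]
ft_force: [0.2, -0.3, 0.3]
opening: 68.5
```

```bash
python3 - <<'E'
from h import *
o=telemetry.get_obs(); print(o['time'],o['q'].round(2),o['eef_pos'],o['ft_force'],o['opening'])
f=grab('wrist','w8.png'); g=grab('scene')
cv2.imwrite('pics/c8.png',np.hstack([cv2.resize(f['pixels'],(400,300)),cv2.resize(g['pixels'][130:310,230:470],(400,300))])[...,::-1])
E
```

```text
11.3333 [ 0.19  0.59  2.26 -1.45  0.24  2.19] [471.54951423  71.87451017 189.72778441] [ 0.16514485 -0.28741116  0.26983543] 68.45815334703572
```

View pics/c8.png

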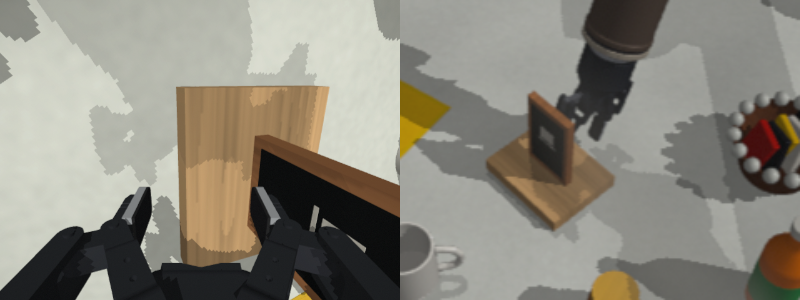

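Emit:
carry_out(plan=[[[0, 0, -0.8, 0, 0, 0, 0.6], [0, 0, -1.5, 0, 0, 0, 0.6], [0, 0, -1.5, 0, 0, 0, 0.6], [0, 0, -1.5, 2, 0, 0, 0.6], [0, 0, -1.5, 3, 0, 0, 0.6], [0, 0, -1.5, 3, 0, 0, 0.6], [0, 0, -1.5, 3, 0, 0, 0.6], [0, 0, -1.5, 3, 0, 0, 0.6], [0, 0, -1.5, 3, 0, 0, 0.6], [0, 0, -1.5, 3, 0, 0, 0.6]]])

```text
time: 12.27
eef_pos: [444.4, 88.7, 309.5]
eef_rot: [0.03, 0.881, 0.472, 0.012]
ft_force: [0.2, -1.2, -0.6]
opening: 68.4
```

```bash
python3 - <<'E'
from h import *
o=telemetry.get_obs(); M=rot(o).as_matrix(); print(o['time'],o['q'].round(2),o['eef_pos'],M[:,2])
g=grab('top','top9.png'); w=cloud(g); s=grab('scene'); ws=cloud(s)
for nm,W in (('top',w),('scene',ws)):
    a=W.reshape(-1,3); a=a[~np.isnan(a[:,0])]; a=a[(abs(a[:,0]-560)<120)&(abs(a[:,1])<110)]
    s_=a[(a[:,2]>144)&(a[:,2]<162)&(np.linalg.norm(a[:,:2]-o['eef_pos'][:2],axis=1)>70)]
    ft=a[(a[:,2]>14)&(a[:,2]<30)]
    for k,b in (('slate',s_),('foot',ft)):
        if len(b)>10:
            r=cv2.minAreaRect(b[:,:2].astype(np.float32)); print(nm,k,len(b),np.round(r[0],1),np.round(r[1],1),round(r[2],1),b[:,2].mean().round(1))
E
```

```text
12.2667 [ 0.15  0.34  2.15 -0.09  0.61  0.81] [444.36464011  88.67736139 309.53820467] [ 0.0495936  -0.04217    -0.99787883]
top slate 255 [562.3   9.2] [79.7 12.6] 56.1 151.3
top foot 2464 [563.    9.3] [150.6 120.7] 56.1 21.5
scene slate 223 [562.4  10.5] [81.8 15. ] 56.9 151.8
scene foot 1895 [562.    9.6] [153.8 123.3] 56.8 22.9
```

View pics/top9.png

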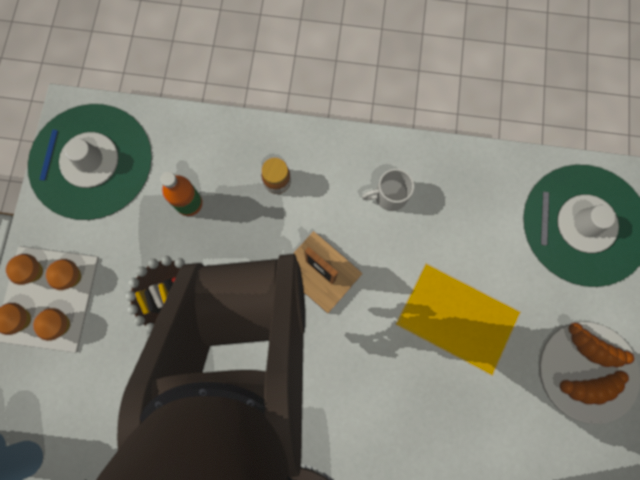

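```bash
python3 - <<'E'
from h import *
o=telemetry.get_obs(); p,r=o['eef_pos'],rot(o)
yt=np.array([np.cos(np.radians(-33.6)),np.sin(np.radians(-33.6)),0]); Q=frame([0,0,-1],yt)
a=np.array([*p[:2],360]); b=np.array([562.5,9.5,360]); c=np.array([562.5,9.5,279])
P=line(p,r,a,Q,5)+line(a,Q,b,Q,8)+line(b,Q,c,Q,7)
rows(P,p,r,.6)
E
```

```text
[[-0.01,0.07,-0.99,0.8,0.1,0,0.6],[0,0.05,-0.98,0.8,0,0,0.6],[-0.01,0.04,-0.99,0.8,0.1,-0.1,0.6],[0,0.03,-0.99,0.8,0.1,0,0.6],[0,0.01,-0.99,0.7,0.1,0,0.6],[-0.01,1.76,0,0,0,0,0.6],[-0.01,1.77,0.01,0,0,0,0.6],[-0.01,1.76,0,0,0,0,0.6],[-0.01,1.76,0,0,0,0,0.6],[-0.01,1.76,0,0,0,0,0.6]]
[[-0.01,1.76,0,0,0,0,0.6],[-0.01,1.76,0,0,0,0,0.6],[-0.01,1.76,0,0,0,0,0.6],[0,0,1.16,0,0,0,0.6],[0,0,1.16,0,0,0,0.6],[0,0,1.16,0,0,0,0.6],[-0.01,0,1.15,0,0,0,0.6],[0,0,1.16,0,0,0,0.6],[0,0,1.16,0,0,0,0.6],[0,0,1.15,0,0,0,0.6]]
max 1.77 0.8 end [562.5   9.5 279. ]
```

Emit:
carry_out(plan=[[[0, 0.05, -1, 0.8, 0.1, 0, 0.6], [0, 0.05, -1, 0.8, 0, 0, 0.6], [0, 0.05, -1, 0.8, 0.1, -0.1, 0.6], [0, 0.05, -1, 0.8, 0.1, 0, 0.6], [0, 0, -1, 0.7, 0.1, 0, 0.6], [0, 1.76, 0, 0, 0, 0, 0.6], [0, 1.76, 0, 0, 0, 0, 0.6], [0, 1.76, 0, 0, 0, 0, 0.6], [0, 1.76, 0, 0, 0, 0, 0.6], [0, 1.76, 0, 0, 0, 0, 0.6]]])

```text
time: 13.2
eef_pos: [518.7, 39.1, 357.9]
eef_rot: [0.002, 0.881, 0.472, -0.001]
ft_force: [-0.4, -0.1, 0.7]
opening: 68.1
```

Emit:
carry_out(plan=[[[0, 1.76, 0, 0, 0, 0, 0.6], [0, 1.76, 0, 0, 0, 0, 0.6], [0, 1.76, 0, 0, 0, 0, 0.6], [0, 0, 0, 0, 0, 0, 0.6], [0, 0, 0, 0, 0, 0, 0.6], [0, 0, 0, 0, 0, 0, 0.6], [0, 0, 0, 0, 0, 0, 0.6], [0, 0, 0, 0, 0, 0, 0.6], [0, 0, 0, 0, 0, 0, 0.6], [0, 0, 0, 0, 0, 0, 0.6]]])

```text
time: 14.03
eef_pos: [562.0, 10.8, 358.9]
eef_rot: [0.001, 0.881, 0.473, -0.001]
ft_force: [0.1, -1.6, 0.5]
opening: 68.2
```

```bash
python3 - <<'E'
from h import *
o=telemetry.get_obs(); p,r=o['eef_pos'],rot(o)
print(o['q'].round(2),p)
yt=np.array([np.cos(np.radians(-33.6)),np.sin(np.radians(-33.6)),0]); Q=frame([0,0,-1],yt)
f=grab('wrist'); w=cloud(f); a=w.reshape(-1,3); a=a[(a[:,2]>143)&(a[:,2]<160)&(np.linalg.norm(a[:,:2]-[562,9],axis=1)<55)]
if len(a)>10: print(len(a),cv2.minAreaRect(a[:,:2].astype(np.float32)))
rows(line(p,r,[562.5,9.5,279],Q,8),p,r,.6)
E
```

```text
[-0.03  0.41  1.85 -0.    0.88  0.55] [561.97917202  10.84152248 358.86806334]
3146 ((561.7553100585938, 9.4830322265625), (81.25160217285156, 12.311179161071777), 56.225013732910156)
[[-0.01,0.01,1,0,0,0,0.6],[-0.01,0.02,1,0,0,0,0.6],[0,0.01,1,0,0.1,0,0.6],[-0.01,0.02,0.99,0,0,0,0.6],[-0.01,0.01,1,0,0,0,0.6],[-0.01,0.02,1,0,0,0,0.6],[-0.01,0.01,1,0,0,0,0.6],[-0.01,0.01,1,0,0,0,0.6]]
max 1.0 0.1 end [562.5   9.5 279. ]
```

Emit:
carry_out(plan=[[[0, 0, 1, 0, 0, 0, 0.6], [0, 0, 1, 0, 0, 0, 0.6], [0, 0, 1, 0, 0, 0, 0.6], [0, 0, 1, 0, 0, 0, 0.6], [0, 0, 1, 0, 0, 0, 0.6], [0, 0, 1, 0, 0, 0, 0.6], [0, 0, 1, 0, 0, 0, 0.6], [-0.1, 0, 1, 0, 0, 0, 0.6], [0, 0, 0, 0, 0, 0, 0.4], [0, 0, 0, 0, 0, 0, 0]]])

```text
time: 14.92
eef_pos: [561.4, 9.5, 278.1]
eef_rot: [0.0, 0.881, 0.473, -0.001]
ft_force: [-0.3, 0.5, -0.7]
opening: 49.2
```

Emit:
carry_out(plan=[[[0, 0, 0, 0, 0, 0, -0.3], [0, 0, 0, 0, 0, 0, -0.5], [0, 0, 0, 0, 0, 0, -0.6], [0, 0, 0, 0, 0, 0, -0.7], [0, 0, 0, 0, 0, 0, -1], [0, 0, 0, 0, 0, 0, -1], [0, 0, 0, 0, 0, 0, -1], [0, 0, 0, 0, 0, 0, -1], [0, 0, 0, 0, 0, 0, -1], [0, 0, 0, 0, 0, 0, -1]]])

```text
time: 15.75
eef_pos: [561.7, 9.6, 279.3]
eef_rot: [0.001, 0.881, 0.473, -0.001]
ft_force: [-1.4, 1.2, 6.4]
opening: 11.5
```

```bash
python3 - <<'E'
from h import *
o=telemetry.get_obs(); p,r=o['eef_pos'],rot(o); M=r.as_matrix()
print(o['q'].round(2),p,o['ft_force'],o['opening'],M[:,2])
# stand centre (562.3,9.5) yaw 56.4 -> mat (499.5,-316.7) yaw 69.3
S=np.array([562.2,9.5]); C=np.array([499.5,-316.7]); k=R.from_euler('z',69.3-56.4,degrees=True)
off=k.apply(np.array([*(p[:2]-S),0])); Q=frame([0,0,-1],(k*r).as_matrix()[:,1])
a=p+[0,0,25]; b=np.array([C[0]+off[0],C[1]+off[1],a[2]])
print(b)
rows(line(p,r,a,r,4)+line(a,r,b,Q,26),p,r,-1)
E
```

```text
[-0.04  0.52  1.91 -0.    0.71  0.55] [561.72254779   9.63598878 279.3246477 ] [-1.43343541  1.22467018  6.38507977] 11.458777841704645 [-2.41047286e-04 -2.04654610e-03 -9.99997877e-01]
[ 499.00423861 -316.67403468  304.3246477 ]
[[0,0,-0.62,0,0,0,-1.0],[0,0,-0.63,0,0,0,-1.0],[0,0,-0.62,0,0,0,-1.0],[0,0,-0.63,0,0,0,-1.0],[-1.18,0.5,0,0,0,-0.5,-1.0],[-1.19,0.48,0.01,0,0,-0.5,-1.0],[-1.18,0.47,0,0,0,-0.5,-1.0],[-1.2,0.46,0,0,0,-0.5,-1.0],[-1.19,0.46,0,0,0,-0.5,-1.0],[-1.2,0.44,0.01,0,0,-0.5,-1.0]]
[[-1.2,0.43,0,0,0,-0.5,-1.0],[-1.21,0.42,0,0,0,-0.5,-1.0],[-1.21,0.41,0,0,0,-0.5,-1.0],[-1.21,0.4,0.01,0,0,-0.5,-1.0],[-1.22,0.39,0,0,0,-0.5,-1.0],[-1.22,0.38,0,0,0.1,-0.5,-1.0],[-1.23,0.36,0,0,0,-0.5,-1.0],[-1.22,0.36,0,0,0,-0.4,-1.0],[-1.23,0.35,0,0,0,-0.5,-1.0],[-1.24,0.34,0,0,0,-0.5,-1.0]]
[[-1.23,0.32,0,0,0,-0.5,-1.0],[-1.24,0.32,0,0,0,-0.5,-1.0],[-1.24,0.3,0,0,0,-0.5,-1.0],[-1.24,0.3,0.01,0,0,-0.5,-1.0],[-1.25,0.28,0,0,0,-0.5,-1.0],[-1.25,0.27,0,0,0,-0.5,-1.0],[-1.25,0.26,0,0,0,-0.5,-1.0],[-1.25,0.26,0,0,0,-0.5,-1.0],[-1.26,0.23,0,0,0,-0.5,-1.0],[-1.26,0.23,0,0,0,-0.5,-1.0]]
max 1.26 0.5 end [ 499.  -316.7  304.3]
```

Emit:
carry_out(plan=[[[0, 0, -0.6, 0, 0, 0, -1], [0, 0, -0.6, 0, 0, 0, -1], [0, 0, -0.6, 0, 0, 0, -1], [0, 0, -0.7, 0, 0, 0, -1], [-1.2, 0.5, 0, 0, 0, -0.5, -1], [-1.2, 0.5, 0, 0, 0, -0.5, -1], [-1.2, 0.5, 0, 0, 0, -0.5, -1], [-1.2, 0.45, 0, 0, 0, -0.5, -1], [-1.2, 0.45, 0, 0, 0, -0.5, -1], [-1.2, 0.45, 0, 0, 0, -0.5, -1]]])

```text
time: 16.58
eef_pos: [547.0, -67.0, 304.5]
eef_rot: [0.001, 0.868, 0.496, -0.001]
ft_force: [0.1, 0.0, -3.9]
opening: 11.4
```

Emit:
carry_out(plan=[[[-1.2, 0.45, 0, 0, 0, -0.5, -1], [-1.2, 0.4, 0, 0, 0, -0.5, -1], [-1.2, 0.4, 0, 0, 0, -0.5, -1], [-1.2, 0.4, 0, 0, 0, -0.5, -1], [-1.2, 0.4, 0, 0, 0, -0.5, -1], [-1.2, 0.4, 0, 0, 0, -0.5, -1], [-1.2, 0.35, 0, 0, 0, -0.5, -1], [-1.2, 0.35, 0, 0, 0, -0.5, -1], [-1.2, 0.35, 0, 0, 0, -0.5, -1], [-1.2, 0.35, 0, 0, 0, -0.5, -1]]])

```text
time: 17.42
eef_pos: [524.0, -191.0, 304.9]
eef_rot: [0.001, 0.846, 0.533, -0.001]
ft_force: [-0.1, 0.1, -4.6]
opening: 11.3
```

```bash
python3 - <<'E'
from h import *
o=telemetry.get_obs(); p,r=o['eef_pos'],rot(o)
print(p,o['ft_force'],o['opening'])
w=cloud(grab('top')); a=w.reshape(-1,3); a=a[~np.isnan(a[:,0])&(np.linalg.norm(a[:,:2]-p[:2],axis=1)<110)]; print('low stand pts',np.percentile(a[:,2],[2,50]))
b=np.array([499,-316.7,p[2]]); yt=np.array([np.cos(np.radians(-20.7)),np.sin(np.radians(-20.7)),0])
rows(line(p,r,b,frame([0,0,-1],yt),9),p,r,-1)
E
```

```text
[ 523.95614022 -190.9778666   304.86321277] [-0.1069894   0.11134315 -4.61426666] 11.305778106907999
low stand pts [ -2.03676603 551.09642756]
[[-1.38,0.35,0,0,0,-0.5,-1.0],[-1.38,0.34,0.01,0,0,-0.6,-1.0],[-1.39,0.33,0,0,0,-0.5,-1.0],[-1.39,0.31,0,0,0.1,-0.6,-1.0],[-1.39,0.3,0,0,0,-0.5,-1.0],[-1.4,0.29,0.01,0,0,-0.5,-1.0],[-1.39,0.27,0,0,0,-0.6,-1.0],[-1.4,0.26,0,0,0,-0.5,-1.0],[-1.41,0.25,0,0,0,-0.6,-1.0]]
max 1.41 0.6 end [ 499.  -316.7  304.8]
```

Emit:
carry_out(plan=[[[-1.3, 0.35, 0, 0, 0, -0.5, -1], [-1.3, 0.35, 0, 0, 0, -0.6, -1], [-1.3, 0.3, 0, 0, 0, -0.5, -1], [-1.3, 0.3, 0, 0, 0, -0.6, -1], [-1.3, 0.3, 0, 0, 0, -0.5, -1], [-1.3, 0.3, 0, 0, 0, -0.5, -1], [-1.3, 0.25, 0, 0, 0, -0.5, -1], [-1.3, 0.25, 0, 0, 0, -0.5, -1], [-1.0, 0.2, 0, 0, 0, -0.5, -1], [0, 0, 0, 0, 0, 0, -1]]])

```text
time: 18.3
eef_pos: [502.3, -306.9, 305.0]
eef_rot: [0.001, 0.824, 0.567, -0.001]
ft_force: [-1.3, -0.9, -4.2]
opening: 11.4
```

Emit:
carry_out(plan=[[[0, 0, 0.3, 0, 0, 0, -1], [0, 0, 0.3, 0, 0, 0, -1], [0, 0, 0.3, 0, 0, 0, -1], [0, 0, 0.3, 0, 0, 0, -1], [0, 0, 0.3, 0, 0, 0, -1], [0, 0, 0.2, 0, 0, 0, -1], [0, 0, 0.1, 0, 0, 0, -1], [0, 0, 0.1, 0, 0, 0, -1], [0, 0, 0, 0, 0, 0, -1], [0, 0, 0, 0, 0, 0, -1]]])

```text
time: 19.13
eef_pos: [502.4, -305.3, 285.5]
eef_rot: [0.001, 0.824, 0.567, -0.001]
ft_force: [0.1, -0.4, -4.7]
opening: 10.8
```

```bash
python3 - <<'E'
from h import *
o=telemetry.get_obs(); p,r=o['eef_pos'],rot(o); M=r.as_matrix()
print(p,o['ft_force'],o['opening'],np.degrees(np.arctan2(M[1,1],M[0,1])))
b=np.array([499,-316.7]); print('local mm',r.inv().apply([*(b-p[:2]),0]))
E
```

```text
[ 502.43175685 -305.32329008  285.52863732] [ 0.07446843 -0.37592063 -4.6505674 ] 10.832642309544012 -20.88176268515054
local mm [-11.85265014   0.84876943   0.02754607]
```

Emit:
carry_out(plan=[[[-0.4, 0, 0, 0, 0, 0, -1], [-0.4, 0, 0, 0, 0, 0, -1], [-0.4, 0.1, 0, 0, 0, 0, -1], [0, 0, 0.1, 0, 0, 0, -1], [0, 0, 0.1, 0, 0, 0, -1], [0, 0, 0.1, 0, 0, 0, -1], [0, 0, 0.1, 0, 0, 0, -1], [0, 0, 0.1, 0, 0, 0, -1], [0, 0, 0, 0, 0, 0, -1], [0, 0, 0, 0, 0, 0, -1]]])

```text
time: 19.97
eef_pos: [499.1, -316.8, 280.4]
eef_rot: [0.0, 0.824, 0.567, -0.001]
ft_force: [-0.2, 0.7, -4.2]
opening: 11.2
```

Still hanging by its full weight; lower in small steps.

Emit:
carry_out(plan=[[[0, 0, 0.05, 0, 0, 0, -1], [0, 0, 0.05, 0, 0, 0, -1], [0, 0, 0.05, 0, 0, 0, -1], [0, 0, 0, 0, 0, 0, -1], [0, 0, 0, 0, 0, 0, -1], [0, 0, 0, 0, 0, 0, -1], [0, 0, 0, 0, 0, 0, -1], [0, 0, 0, 0, 0, 0, -1], [0, 0, 0, 0, 0, 0, -1], [0, 0, 0, 0, 0, 0, -1]]])

```text
time: 20.8
eef_pos: [499.1, -316.9, 279.3]
eef_rot: [0.001, 0.824, 0.567, -0.001]
ft_force: [-2.2, 1.5, 5.4]
opening: 11.3
```

Contact (+5 N). Release slowly, then check before withdrawing.

Emit:
carry_out(plan=[[[0, 0, 0, 0, 0, 0, -0.7], [0, 0, 0, 0, 0, 0, -0.65], [0, 0, 0, 0, 0, 0, -0.6], [0, 0, 0, 0, 0, 0, -0.5], [0, 0, 0, 0, 0, 0, -0.4], [0, 0, 0, 0, 0, 0, -0.3], [0, 0, 0, 0, 0, 0, -0.2], [0, 0, 0, 0, 0, 0, -0.1], [0, 0, 0, 0, 0, 0, 0], [0, 0, 0, 0, 0, 0, 0]]])

```text
time: 21.63
eef_pos: [499.1, -316.9, 279.0]
eef_rot: [0.001, 0.824, 0.567, -0.001]
ft_force: [-0.4, -0.4, -0.6]
opening: 42.4
```

Emit:
carry_out(plan=[[[0, 0, -0.5, 0, 0, 0, 0], [0, 0, -1, 0, 0, 0, 0], [0, 0, -1.5, 0, 0, 0, 0], [0, 0, -1.5, 0, 0, 0, 0], [0, 0, -1.5, 0, 0, 0, 0], [0, 0, -1.5, 0, 0, 0, 0], [0, 0, -1.5, 0, 0, 0, 0], [0, 0, -1.5, 0, 0, 0, 0], [0, 0, -1, 0, 0, 0, 0], [0, 0, 0, 0, 0, 0, 0]]])

```text
time: 22.47
eef_pos: [499.7, -317.0, 396.8]
eef_rot: [0.002, 0.824, 0.567, -0.0]
ft_force: [-0.0, -0.7, 0.5]
opening: 42.6
```

```bash
python3 - <<'E'
from h import *
o=telemetry.get_obs(); print(o['time'],o['eef_pos'],o['ft_force'],o['opening'])
g=grab('scene','fin.png')
for n,f in (('scene',g),('wrist',grab('wrist'))):
    w=cloud(f); a=w.reshape(-1,3); a=a[~np.isnan(a[:,0])]; a=a[(np.linalg.norm(a[:,:2]-[499.5,-316.7],axis=1)<120)]
    for k,lo,hi in (('slate',143,160),('foot',14,30)):
        b=a[(a[:,2]>lo)&(a[:,2]<hi)]
        if len(b)>10:
            r=cv2.minAreaRect(b[:,:2].astype(np.float32)); print(n,k,len(b),np.round(r,1) if 0 else r,b[:,2].mean())
w=cloud(grab('top'))
for name,(u0,u1,v0,v1),t in [('cup',(375,418,165,215),50),('jam',(255,295,150,198),60),('juice',(155,210,165,220),30)]:
    p=w[v0:v1,u0:u1].reshape(-1,3); p=p[p[:,2]>t]; print(name,p.min(0).round(),p.max(0).round())
E
```

```text
22.4667 [ 499.65103217 -316.96632687  396.82700522] [-0.02847464 -0.65067333  0.52714534] 42.55510240735673
scene slate 194 ((500.588134765625, -315.9111022949219), (82.90055847167969, 15.731620788574219), 69.53720092773438) 151.2524266560181
scene foot 1617 ((499.4261474609375, -315.7355041503906), (153.8109588623047, 123.69554901123047), 69.19253540039062) 22.71950184285749
wrist slate 2293 ((499.4884338378906, -317.1352233886719), (80.53447723388672, 12.148038864135742), 68.93392944335938) 153.14437420040366
wrist foot 16362 ((499.2917175292969, -317.36846923828125), (150.0970001220703, 120.4643325805664), 69.21505737304688) 23.302077690981612
cup [ 730. -175.   50.] [810. -91.  79.]
jam [739. 111.  60.] [800. 171.  86.]
juice [652. 306.  30.] [718. 370. 184.]
```

View pics/fin.png

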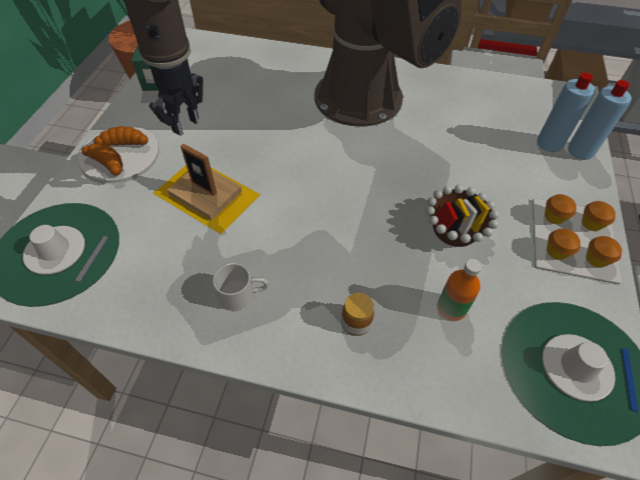

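The stand is upright on the middle of the mat around pixel (205,190). The gripper is clear above it at (175,105), and the other things haven't moved.

```bash
python3 -c "
from station import order; print(order.sign_off())"
```

```text
the job is handed in; nothing more can be done
None
```

The menu slate now stands upright in the middle of the yellow mat, and I have handed the job in. No verdict was reported.

**What I did:** I gripped the raised edge of the foot and tipped the stand about its lower edge. Past its balance point I lowered it between the half-open fingers. Once it stood, I took the slate by its faces, carried it about 25 mm above the table, and set it down until I felt contact. Then I released it slowly.

**Last checks:**

| Check | Result |
|---|---|
| Foot centre against mat centre | within about 1 mm (both cameras) |
| Slate direction against the mat's long edge | about 69.2° against 69.3° |
| Slate upright | slate and foot centres agree within about 1 mm |
| Cup, jam jar and juice bottle | within 2 mm of where they were |
| Gripper | open, about 120 mm above its release height, wrist force near zero |
| Time used | about 22.5 s of 61 s |

**What did not go as planned:**
- **Slid while tipping:** a wrist joint came close to its limit, so I slid the stand about 100 mm along the table while tipping it instead of turning it exactly in place. By my reckoning its lower edge stayed within a few millimetres of the table.
- **Jammed between the fingers:** near the end of tipping, the foot caught between the fingers at about 45 N on the wrist. I freed it by opening them further. The pressing was at the fingers, as far as I could see, not the gripper's body.

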